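# Set the window desk back in order

## Task

Put the desk back in order: lay the square memo block in the middle of the cork strip, midway between the lamp base and the phone stand, and gently set the glass paperweight centred on top of it. On the drawer organizer, stand the round clip tin in the middle compartment of the top, the pencil sharpener in the compartment to its left and the glue stick in the one to its right (left and right as the robot sees them), each centred in its compartment and upright as it stood. Leave the mug where it is and let go of everything.

Things in the scene. Friction and masses are not known exactly. Their poses are not given: they have to be found in the camera images.
- memo_block: loose square block of plain note paper with a card bottom, 64 x 64 x 28 mm high, 120 g, rigid. Origin at the centre of its underside, x and y square to its sides, z up.
- paperweight: loose round green glass paperweight, 62 mm diameter, upright side wall up to 22 mm, then a shallow dome to 36 mm high, about 220 g. Origin at the centre of its flat underside, z up.
- clip_tin: loose round closed steel tin with a flat top, 52 mm diameter, 38 mm high, its lid (the upper 12 mm) 54 mm diameter, about 90 g. Origin at the centre of its underside, z up.
- sharpener: loose red plastic pencil sharpener, a small block 32 mm (its x) by 46 mm (its y) by 40 mm high, steel blade on top, 50 g. Origin at the centre of its underside, z up.
- glue_stick: loose glue stick standing upright, white with a grey cap (the upper 26 mm), 30 mm diameter (cap 32 mm), 70 mm high, 40 g. Origin at the centre of its underside, z up.
- strip: flat cork strip fixed on the desk, 100 mm (its x) by 400 mm (its y) by 3 mm thick. Origin at the centre of its underside, z up; its top is 3 mm above the origin. The lamp base and the phone stand are fixed on it, 140 mm either side of its centre along its y; which of them is at which end varies.
- lamp_base: aluminium desk lamp base with the arm taken off: disc of 100 mm diameter, 18 to 20 mm thick, with a 24 to 28 mm stem in the middle up to 60 mm high. Fixed. Origin at the centre of its underside, z up.
- phone_stand: dark hard silicone phone stand, 76 x 70 mm foot with a leaning back rest, 75 mm high. Fixed. Origin at the centre of its underside, z up.
- organizer: closed white drawer organizer, fixed, 100 mm deep (x) by 232 mm wide (y). Origin at the centre of its underside; x points away from the drawer fronts, which face the robot (within 15 degrees), y to the robot's left, z up. Three open compartments (grey floors) in its top at x = 0, y = +76 (left), 0, -76 mm (right): floors 66 mm above the origin, 72 mm (y) by 92 mm (x), rims 4 mm thick and 4 mm high.
- mug: white ceramic mug, 80 mm diameter, 90 mm high, handle at its +y side, loose; a bystander. Origin at the centre of its underside, z up.
Not all that is in view belongs to the job. What is shaped like the memo_block but orange or yellow is not meant.

How it is judged (in metres and radians):
At the end, for the whole second after the job is handed in: Block flat on the strip within 15 mm of its centre; paperweight on it, centred within 12 mm; sharpener, tin and glue stick on the floors of the left, middle and right compartments, each within 15 mm of its centre along and across; all within 0.1 rad of upright, released and at rest (horizontal distance between memo_block and strip below 0.015 m and z of memo_block in the frame of strip between 0 and 0.008 m and horizontal distance between paperweight and memo_block below 0.012 m and z of paperweight in the frame of memo_block between 0.024 and 0.033 m and x of sharpener in the frame of organizer between -0.015 and 0.015 m and y of sharpener in the frame of organizer between 0.061 and 0.091 m and z of sharpener in the frame of organizer between 0.06 and 0.0695 m and x of clip_tin in the frame of organizer between -0.015 and 0.015 m and y of clip_tin in the frame of organizer between -0.015 and 0.015 m and z of clip_tin in the frame of organizer between 0.06 and 0.0695 m and x of glue_stick in the frame of organizer between -0.015 and 0.015 m and y of glue_stick in the frame of organizer between -0.091 and -0.061 m and z of glue_stick in the frame of organizer between 0.06 and 0.0695 m and angle between each of memo_block, paperweight, clip_tin, sharpener, glue_stick's own z axis and vertical below 0.1 rad and linear speed of each of memo_block, paperweight, clip_tin, sharpener, glue_stick below 0.02 m/s and angular speed of each of memo_block, paperweight, clip_tin, sharpener, glue_stick below 0.2 rad/s); the robot touches nothing.
It fails at once if the mug is shifted by more than 30 mm or tipped (distance of mug from where it was at the start of the episode above 0.03 m or angle between mug's own z axis and vertical above 0.3 rad).
It fails at once if the glass paperweight is dropped or pressed hard on the memo block (over 45 N) (contact force between paperweight and memo_block above 45 N).
It also fails if it takes over 134 s, if anything falls off the work surface, if the arm or the gripper's body presses on something with over 40 N, if the wrist force passes 120 N, or if a joint passes its speed limit or range.

## Robot

A 6-joint arm with a two-finger parallel gripper is mounted at the origin on the work surface. World frame = base frame: x ahead of the robot, y to its left, z up, the work surface at z = 0. Lengths are in mm, angles in rad, forces in N, time in s.
With the tool pointing down it reaches from about 350 to 875 mm from the base axis. Payload 4.2 kg.
Tool frame: the origin (TCP) lies between the finger pads; the fingertips stand arm.tip_extent ahead of it and the grasp point (between the pads) lies 3 mm ahead of it (arm.tip_extent is the distance from the TCP to the fingertips, in mm); y points along the fingers, x is the direction in which the jaws open and shut, and the axes are right-handed (so a half turn about y gives the same grasp; the last joint's range is limited). The gripper opens to 85 mm and grips with 20 to 120 N. Pads are 22 mm wide; open, the fingers measure 114 mm over their backs; the gripper's body (76 mm by 85 mm) begins 54 mm behind the grasp point. The pads swing forward as they close: fully open they stand 13 mm farther back than shut.
Start: joints at [-1.038, 0.385, 0.008, 0, -1.194, -0.259], TCP at [169.011, -601.693, 253.312] pointing down, gripper open.
Joint ranges: [-3.14, 3.14], [-1.21, 2.06], [-1.07, 1.41], [-3.16, 2.05], [-2.99, -0.16], [-3.1, 3.1]. Speed limits (rad/s): [2.79, 2.79, 3.14, 3.14, 3.14, 3.14].

## Interface

Orientations are given as a unit quaternion [x, y, z, w].
In Python, from bench import monitor, get_image, workorder, arm gives the robot as it stands. The module is installed in compiled form; this text tells all that it offers.
- The arm moves only by the tool arm_command, never from a script. Its argument "increments" is one flat list of numbers, 7 for each row, row after row: the turn, a rotation vector about the tool's x, y, z in rad, then the shift along the tool's x, y, z in m, then the closure in counts, from 0 (fully open) to 255 (shut). A call has 1 to 10 rows; each row is the pose to reach, as a shift and turn from the pose measured when the call began, along the tool's axes at that moment; what a row does not reach only later rows make up. A row lasts 1/8 s, in which the tool goes at most 62.5 mm and 10.7 degrees, less where a joint would pass 70% of its speed; a pose out of reach is approached as far as the arm can. A call with a gripper value outside its range is refused whole. The fingers move at their own pace and stop on an object; the grip force is fixed at half the most. Time passes only in rows, so rows that repeat a pose let the fingers close. It gives the time, the measured TCP pose, the force and the opening at its end, in the units of the state.
- monitor.read_state(): the state, without advancing time (a new reading comes with each control period).
- get_image(name): name is "scene" or "side" or "wrist"; returns a dict with "image" (420x560x3 uint8, red, green, blue), "range_z" (420x560 float32, mm along the optical axis (not along the pixel's ray), 0 where there is no reading), "fx", "fy", "cx", "cy" (pixels), "rvec" (rotation vector, rad) and "tvec" (3), from world to camera coordinates, as OpenCV has them. Camera axes: x right, y down, z forward; pixel columns grow to the right and rows downward; lengths in mm; the calibration is good to about 2 mm. The wrist camera is an equidistant fisheye: a pixel r from the principal point sees the ray r / f radians off the axis. A picture is of the moment at which its call begins.
- workorder.job_done(): hands the job in, once; it reports no verdict.
The state is a dict: "clock": time; "joints": joint angles; "joint_vel": joint speeds; "joint_efforts": joint torques, N m; "position": TCP position; "ee_rot": TCP orientation; "contact_force": force on the tool from outside, world axes, zero at the start; "wrist_torque": the same for the moment, N m; "gripper_width": finger opening in mm.
Only numpy, scipy, OpenCV 4.12 (cv2) and the standard library are available. Lean on these libraries where they do the work, as an engineer would, in place of code of your own. Each camera call takes 0.05 s, during which the arm holds its last target.

## Working session

There is one attempt and no reset: what is moved stays moved. The work goes in short steps, Python scripts to look and compute and a tool call to move; the robot and the scene stay as the last step left them, time stands still between calls to the robot, and variables do not carry over. Pictures are saved under pics/ and viewed, and the job is handed in when it is done.

Besides the shell and the picture viewer there is one more tool, called after "Request:" as a command line: name --argument value ..., lists and objects as JSON in quotes. arm_command: Moves the arm, as the interface text tells. Its arguments: {"type":"object","properties":{"increments":{"type":"array","items":{"type":"number"}}},"required":["increments"]}

```bash
mkdir -p pics; cat > h.py <<'E'
import numpy as np, cv2, pickle
from scipy.spatial.transform import Rotation as R
from bench import monitor, get_image, workorder, arm
def snap(n,f):
    d=get_image(n); cv2.imwrite('pics/'+f+'.png',d['image'][:,:,::-1]); pickle.dump(d,open('pics/'+f+'.pkl','wb')); return d
def load(f): return pickle.load(open('pics/'+f+'.pkl','rb'))
def cloud(d):
    z=d['range_z'].astype(float); v,u=np.mgrid[:z.shape[0],:z.shape[1]]
    P=np.stack([(u-d['cx'])/d['fx']*z,(v-d['cy'])/d['fy']*z,z],-1)
    M=R.from_rotvec(np.ravel(d['rvec'])).as_matrix()
    W=(P-np.ravel(d['tvec']))@M; W[z<=0]=np.nan; return W
def st():
    s=monitor.read_state(); print(s['clock'],np.round(s['position'],1),np.round(s['ee_rot'],4),np.round(s['contact_force'],1),s['gripper_width'],np.round(s['joints'],3)); return s
E
python3 - <<'E'
from h import *
st(); print([a for a in dir(arm) if a[0]!='_'], arm.tip_extent)
for n in ['scene','side','wrist']:
    d=snap(n,n+'0'); print(n,d['fx'],d['cx'],d['cy'],np.ravel(d['rvec']),np.ravel(d['tvec']))
E
```

```text
0.0 [ 168.9 -601.2  252.2] [ 0.4265  0.564  -0.5631 -0.4278] [-0.8  0.2  0.1] 85.37555496804971 [-1.038e+00  3.860e-01  7.000e-03 -1.000e-03 -1.194e+00 -2.590e-01]
['IKError', 'tip_extent'] 22.0
scene 411.3871900728696 277.9500937502701 211.96480768667914 [ 2.1519605   0.85672361 -0.41414981] [-305.32521394 -194.0989617  1446.80047492]
side 423.25580740404837 277.1386368134017 215.44817576513427 [ 0.5597111  -2.49088104  1.43343149] [ 370.02751885  141.6162893  1019.9265543 ]
wrist 325.19226210127806 274.93047668111353 213.3177119078765 [-1.78760241 -2.35805462 -0.32696834] [625.17386684 -34.31344962 378.40759864]
```

View pics/scene0.png

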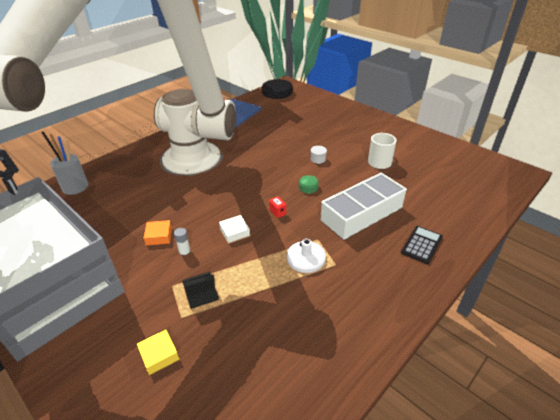

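View pics/side0.png

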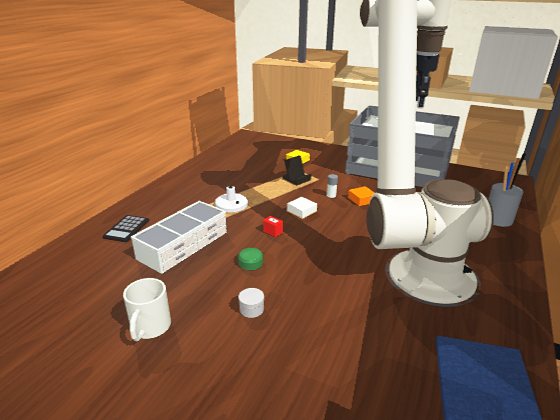

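View pics/wrist0.png

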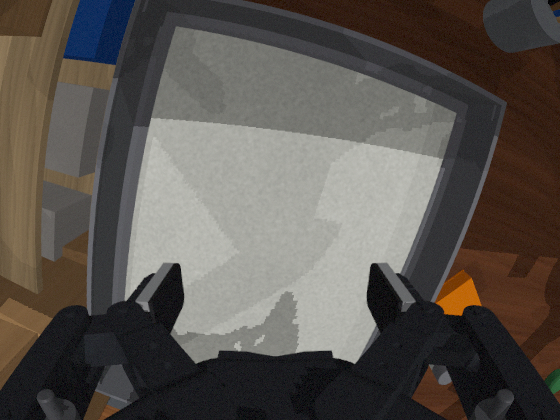

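```bash
python3 - <<'E'
from h import *
s=st(); print(R.from_quat(s['ee_rot']).as_matrix().round(3))
E
```

```text
0.15 [ 168.9 -601.3  252.5] [ 0.4266  0.5639 -0.5632 -0.4276] [0.1 0.4 0.4] 85.45042637707755 [-1.038  0.385  0.007 -0.    -1.194 -0.259]
[[-0.27  -0.001 -0.963]
 [ 0.963  0.002 -0.27 ]
 [ 0.002 -1.     0.   ]]
```

```bash
python3 - <<'E'
from h import *
# ortho at 2mm/pix: col = (450-y)/1.5 , row=(850-x)/1.5
for n in ['scene0','side0']:
    d=load(n); W=cloud(d).reshape(-1,3); C=d['image'].reshape(-1,3)
    ok=np.isfinite(W[:,0])&(W[:,2]<150)&(W[:,2]>-20); W=W[ok];C=C[ok]
    c=((500-W[:,1])/1.5).astype(int); r=((880-W[:,0])/1.5).astype(int)
    k=(c>=0)&(c<700)&(r>=0)&(r<450); o=np.argsort(W[k,2])
    im=np.zeros((450,700,3),np.uint8); im[r[k][o],c[k][o]]=C[k][o]
    im=cv2.dilate(im,np.ones((2,2)))
    cv2.imwrite('pics/ortho_%s.png'%n,im[:,:,::-1])
    t=W[(W[:,0]>300)&(W[:,0]<800)&(abs(W[:,1])<300)&(W[:,2]<15)]; print(n,np.median(t[:,2]),np.percentile(t[:,2],[5,95]))
E
```

```text
scene0 0.6309023625891613 [-1.97566416  5.03549146]
side0 -0.9833764882036209 [-3.1450577   7.45694087]
```

View pics/ortho_scene0.png

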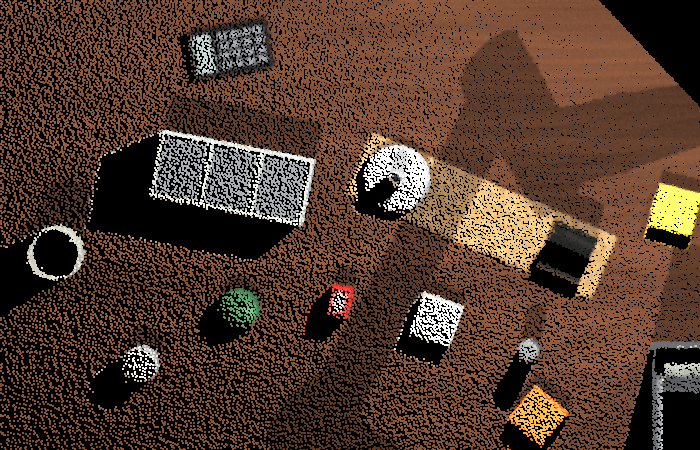

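View pics/ortho_side0.png

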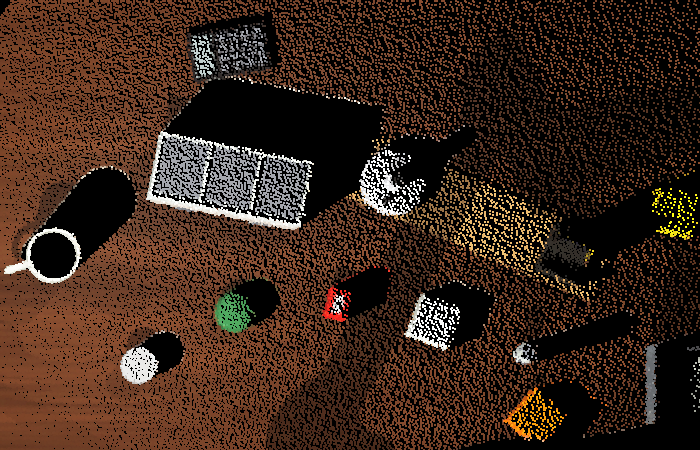

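```bash
cat > fit.py <<'E'
from h import *
def fit(names,items):
    for n in names:
        d=load(n); W=cloud(d); C=d['image'].astype(float)
        print('--',n)
        for k,(x,y,r,z0,z1) in items.items():
            m=(np.hypot(W[...,0]-x,W[...,1]-y)<r)&(W[...,2]>z0)&(W[...,2]<z1)
            p=W[m]
            if len(p)<8: print(k,'few',len(p)); continue
            q=p[:,:2].astype(np.float32)
            (cx,cy),(w,h),a=cv2.minAreaRect(q); (ex,ey),er=cv2.minEnclosingCircle(q)
            print(k,len(p),'rect',np.round([cx,cy,w,h,a],1),'circ',np.round([ex,ey,er],1),'med',np.median(p,0).round(1),'zmax',p[:,2].max().round(1))
E
python3 - <<'E'
from fit import *
P=lambda c,r:(880-1.5*r,500-1.5*c)
I={}
def add(k,c,r,rad,z0,z1): I[k]=(*P(c,r),rad,z0,z1)
add('memo',435,321,55,23,33)
add('pw',238,308,45,18,40)
add('tin',141,364,42,33,43)
add('sharp',340,302,40,34,46)
add('glue',527,351,40,62,76)
add('org',232,178,140,60,76)
add('lamp',398,180,60,12,26)
add('lampstem',398,180,30,50,66)
add('phone',565,255,60,5,80)
add('mug',54,253,60,80,96)
fit(['scene0','side0'],I)
# strip by colour
for n in ['scene0','side0']:
    d=load(n);W=cloud(d);hsv=cv2.cvtColor(d['image'],cv2.COLOR_RGB2HSV)
    m=(W[...,2]<8)&(W[...,2]>-2)&(W[...,0]>400)&(W[...,0]<700)&(abs(W[...,1]+180)<260)
    m&=(hsv[...,2]>140)&(hsv[...,1]>60)&(hsv[...,1]<190)&(hsv[...,0]>10)&(hsv[...,0]<25)
    m=cv2.morphologyEx(m.astype(np.uint8),cv2.MORPH_OPEN,np.ones((3,3)))>0
    q=W[m][:,:2].astype(np.float32); print(n,len(q),cv2.minAreaRect(q),np.median(W[m][:,2]))
E
```

```text
-- scene0
memo 397 rect [ 399.2 -152.6   64.9   69.2   69.2] circ [ 400.  -153.2   45.2] med [ 402.8 -155.    28.1] zmax 32.0
pw 215 rect [420.2 138.9  56.5  59.5  40.2] circ [420.2 141.3  32.4] med [423.4 134.3  30.3] zmax 39.4
tin 122 rect [335.2 288.8  52.9  55.1   1.1] circ [329.5 286.8  32.4] med [334.5 287.   38. ] zmax 42.8
sharp 129 rect [427.8 -10.9  32.2  49.2  77. ] circ [428.9  -9.5  26.5] med [430.7 -11.9  39.7] zmax 44.2
glue 109 rect [ 353.2 -292.2   32.2   30.5    3.7] circ [ 352.5 -292.    18.2] med [ 357.4 -293.7   69.4] zmax 73.0
org 2057 rect [612.6 153.2 236.3 104.3  78.9] circ [614.8 152.2 126.5] med [615.  144.7  67.1] zmax 73.8
lamp 750 rect [612.7 -96.8  97.9  95.9  39.2] circ [611.6 -95.5  50.9] med [ 623.  -106.3   21.5] zmax 25.9
lampstem 83 rect [612.5 -95.9  22.6  21.3  41.5] circ [612.4 -94.4  12.9] med [615.1 -97.7  62.3] zmax 65.5
phone 989 rect [ 506.7 -352.5  114.1   88.9   66.4] circ [ 497.  -348.2   58.6] med [ 519.7 -358.4   22.9] zmax 79.8
mug 168 rect [501.4 416.8  79.6  80.1  71.8] circ [499.3 418.4  43.3] med [501.9 417.6  86.8] zmax 92.8
-- 
[... 651 characters left out ...]
2.0
lamp 362 rect [604.9 -84.3  98.5  90.8  30.1] circ [606.6 -88.5  50.1] med [597.2 -75.3  19.7] zmax 25.9
lampstem 49 rect [608.  -90.5  21.5  25.9  30.3] circ [609.  -90.   13.5] med [605.2 -85.2  60. ] zmax 63.6
phone 501 rect [ 499.1 -348.4   74.9   86.3   66.3] circ [ 502.9 -350.1   54. ] med [ 502.7 -340.7   31.3] zmax 77.3
mug 437 rect [498.6 420.2  78.7  80.3  22.5] circ [498.5 419.   42. ] med [496.3 424.5  86.5] zmax 91.4
scene0 3283 ((555.3845825195312, -219.49456787109375), (407.3983459472656, 110.13188171386719), 66.63834381103516) 3.202949918490069
side0 900 ((555.0416259765625, -223.187744140625), (391.5185852050781, 113.67733764648438), 67.17787170410156) 1.5741518166416006
```

```bash
cat > go.py <<'E'
import sys
from h import *
def go(x,y,z,yaw):
    s=st(); M=R.from_quat(s['ee_rot']).as_matrix(); a=np.radians(yaw)
    T=np.array([[np.cos(a),0,-np.sin(a)],[np.sin(a),0,np.cos(a)],[0,-1,0]])
    best=min([T,T@np.diag([-1,1,-1])],key=lambda T:R.from_matrix(M.T@T).magnitude())
    rv=R.from_matrix(M.T@best).as_rotvec(); sh=M.T@(np.array([x,y,z])-s['position'])/1000
    print('turn',rv.round(3),'shift',sh.round(4),'rows',max(np.degrees(np.linalg.norm(rv))/10.7,np.linalg.norm(sh)/.0625).round(1))
if __name__=='__main__': go(*map(float,sys.argv[1:5]))
E
python3 go.py 399 -152 200 160
```

```text
0.15 [ 168.9 -601.3  252.5] [ 0.4266  0.5639 -0.5632 -0.4276] [0.1 0.4 0.4] 85.45042637707755 [-1.038  0.385  0.007 -0.    -1.194 -0.259]
turn [ 0.001 -0.948  0.002] shift [ 0.3703  0.0531 -0.343 ] rows 8.1
```

Request:
arm_command --increments '[0,-0.948,0,0.37,0.053,-0.343,0,0,-0.948,0,0.37,0.053,-0.343,0,0,-0.948,0,0.37,0.053,-0.343,0,0,-0.948,0,0.37,0.053,-0.343,0,0,-0.948,0,0.37,0.053,-0.343,0,0,-0.948,0,0.37,0.053,-0.343,0,0,-0.948,0,0.37,0.053,-0.343,0,0,-0.948,0,0.37,0.053,-0.343,0,0,-0.948,0,0.37,0.053,-0.343,0,0,-0.948,0,0.37,0.053,-0.343,0]'

```text
clock: 1.4
position: [399.0, -151.9, 199.9]
ee_rot: [0.122, 0.697, -0.696, -0.123]
contact_force: [-0.1, -0.5, -0.3]
gripper_width: 85.3
```

```bash
python3 go.py 399 -152 90 160; python3 -c "
from h import *
snap('wrist','w1')"
```

```text
1.4 [ 399.  -151.9  199.9] [ 0.1217  0.6969 -0.696  -0.1228] [-0.1 -0.5 -0.3] 85.25984958621882 [ 0.019  0.097 -0.529 -0.002 -0.946 -0.365]
turn [0.001 0.001 0.002] shift [-0.0002  0.1099  0.0002] rows 1.8
```

View pics/w1.png

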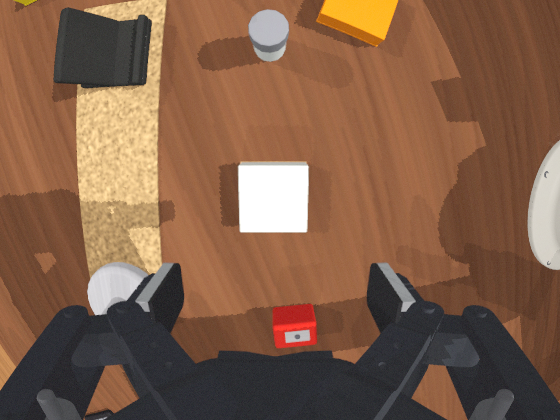

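```bash
cat >> h.py <<'E'
def ray(d,u,v,z):
    a=np.array([u-d['cx'],v-d['cy']])/d['fx']; th=np.hypot(*a); n=np.array([*(a/th*np.sin(th)),np.cos(th)]) if th>0 else np.array([0,0,1.])
    M=R.from_rotvec(np.ravel(d['rvec'])).as_matrix(); o=-M.T@np.ravel(d['tvec']); w=M.T@n
    return (o+w*(z-o[2])/w[2]).round(1)
E
python3 - <<'E'
from h import *
d=load('w1')
for u,v in [(239,166),(308,166),(308,232),(240,232),(273,199)]: print(ray(d,u,v,28))
# strip edges? lamp stem, phone
E
```

```text
[ 418.3 -193.1   28. ]
[ 359.5 -171.8   28. ]
[ 379.5 -112.    28. ]
[ 440.5 -134.1   28. ]
[ 399.8 -153.6   28. ]
```

Request:
arm_command --increments '[0,0,0,0,0.06,0,0,0,0,0,0,0.12,0,0,0,0,0,0,0.15,0,0,0,0,0,0,0.165,0,0,0,0,0,0,0.174,0,0,0,0,0,0,0.174,0,0,0,0,0,0,0.174,0,255,0,0,0,0,0.174,0,255,0,0,0,0,0.174,0,255,0,0,0,0,0.174,0,255]'

```text
clock: 2.7
position: [399.4, -152.5, 27.2]
ee_rot: [0.123, 0.697, -0.696, -0.122]
contact_force: [0.5, -1.9, 7.5]
gripper_width: 62.8
```

Request:
arm_command --increments '[0,0,0,0,0,0,255,0,0,0,0,0,0,255]'

```text
clock: 2.95
position: [399.5, -152.5, 27.5]
ee_rot: [0.123, 0.697, -0.696, -0.122]
contact_force: [1.1, 0.1, -0.8]
gripper_width: 62.6
```

```bash
python3 go.py 399 -152 110 160
```

```text
2.95 [ 399.5 -152.5   27.5] [ 0.1234  0.697  -0.6958 -0.122 ] [ 1.1  0.1 -0.8] 62.56497085506184 [ 0.018  0.388 -0.734 -0.003 -0.446 -0.364]
turn [ 0.002  0.    -0.002] shift [ 0.0005 -0.0825 -0.0004] rows 1.3
```

Request:
arm_command --increments '[0,0,0,0,-0.03,0,255,0,0,0,0,-0.09,0,255,0,0,0,0,-0.12,0,255,0,0,0,0,-0.12,0,255]'

```text
clock: 3.45
position: [400.6, -152.5, 149.6]
ee_rot: [0.125, 0.697, -0.695, -0.12]
contact_force: [-0.9, 0.3, -1.9]
gripper_width: 62.3
```

```bash
python3 go.py 555 -221 100 156.8;  python3 -c "
from h import *
snap('wrist','w2')"
```

```text
3.45 [ 400.6 -152.5  149.6] [ 0.1254  0.6974 -0.6954 -0.1198] [-0.9  0.3 -1.9] 62.29920216532854 [ 0.017  0.163 -0.603 -0.002 -0.796 -0.365]
turn [ 0.004  0.056 -0.007] shift [-0.1682  0.0508  0.0118] rows 2.8
```

View pics/w2.png

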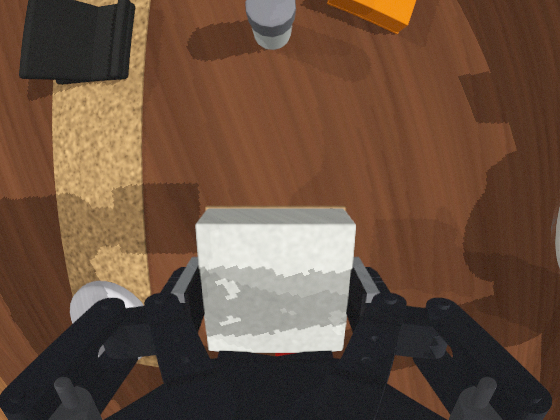

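Request:
arm_command --increments '[0.004,0.056,-0.007,-0.06,0.0,0.004,255,0.004,0.056,-0.007,-0.11,0.02,0.008,255,0.004,0.056,-0.007,-0.16,0.05,0.0118,255,0.004,0.056,-0.007,-0.168,0.051,0.0118,255,0.004,0.056,-0.007,-0.168,0.051,0.0118,255,0.004,0.056,-0.007,-0.168,0.051,0.0118,255]'

```text
clock: 4.25
position: [552.2, -220.4, 97.8]
ee_rot: [0.141, 0.693, -0.693, -0.144]
contact_force: [-0.1, 0.1, -1.0]
gripper_width: 62.8
```

```bash
python3 go.py 555 -221 31 156.8;  python3 -c "
from h import *
snap('scene','s2')"
```

```text
4.25 [ 552.2 -220.4   97.8] [ 0.1406  0.6927 -0.6926 -0.1437] [-0.1  0.1 -1. ] 62.77797169486758 [-0.108  0.487 -0.259 -0.001 -0.829 -0.297]
turn [-0.001  0.     0.004] shift [-0.0031  0.0668 -0.0006] rows 1.1
```

View pics/s2.png

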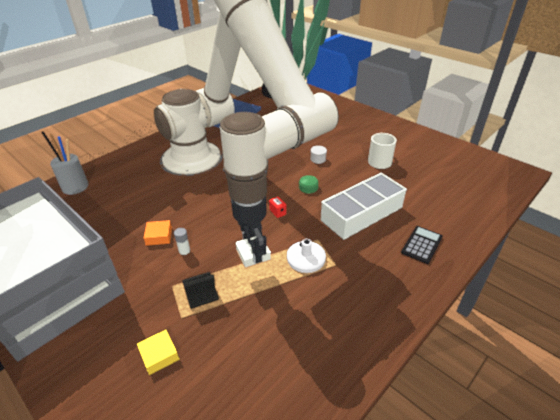

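Request:
arm_command --increments '[0,0,0.004,-0.003,0.025,0,255,0,0,0.004,-0.003,0.045,0,255,0,0,0.004,-0.003,0.057,0,255,0,0,0.004,-0.003,0.062,0,255,0,0,0.004,-0.003,0.064,0,255,0,0,0.004,-0.003,0.066,0,255,0,0,0.004,-0.003,0.067,0,255,0,0,0.004,-0.003,0.067,0,255]'

```text
clock: 5.3
position: [555.1, -221.6, 31.5]
ee_rot: [-0.142, -0.692, 0.693, 0.142]
contact_force: [0.3, 0.0, -2.4]
gripper_width: 63.0
```

```bash
python3 go.py 555 -221 30.5 156.8
```

```text
5.3 [ 555.1 -221.6   31.5] [-0.1425 -0.6924  0.6929  0.1418] [ 0.3  0.  -2.4] 62.95517081246096 [-0.109  0.578 -0.308  0.001 -0.684 -0.297]
turn [-0.     0.    -0.001] shift [ 0.0003  0.001  -0.0005] rows 0.0
```

Request:
arm_command --increments '[0,0,0,0,0.001,0,255,0,0,0,0,0.0015,0,255,0,0,0,0,0.0015,0,255]'

```text
clock: 5.68
position: [555.1, -221.6, 30.3]
ee_rot: [-0.142, -0.692, 0.693, 0.142]
contact_force: [-1.4, 0.1, 0.9]
gripper_width: 62.4
```

Request:
arm_command --increments '[0,0,0,0,0,0,120,0,0,0,0,0,0,60,0,0,0,0,0,0,0,0,0,0,0,0,0,0,0,0,0,0,-0.03,0,0,0,0,0,0,-0.09,0,0,0,0,0,0,-0.15,0,0,0,0,0,0,-0.17,0,0,0,0,0,0,-0.17,0,0]'

```text
clock: 6.8
position: [555.8, -221.6, 202.4]
ee_rot: [-0.144, -0.693, 0.693, 0.14]
contact_force: [0.0, -1.1, -1.1]
gripper_width: 85.6
```

```bash
python3 go.py 415.5 144 150 169;  python3 -c "
from h import *
snap('wrist','w3')"
```

```text
6.8 [ 555.8 -221.6  202.4] [-0.1441 -0.6926  0.6928  0.14  ] [ 0.  -1.1 -1.1] 85.57254338846906 [-1.090e-01  3.770e-01 -1.390e-01  1.000e-03 -1.049e+00 -2.970e-01]
turn [ 0.    -0.213 -0.006] shift [ 0.2732  0.051  -0.2808] rows 6.3
```

View pics/w3.png

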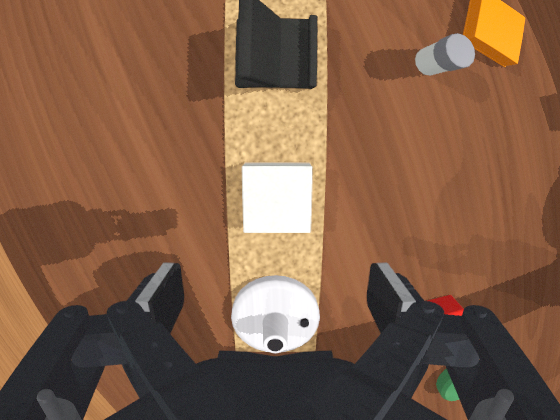

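```bash
python3 - <<'E'
from h import *
d=load('w3')
print('block',[ray(d,*p,31)[:2] for p in [(243,167),(312,167),(312,232),(244,232),(277,199)]])
print('stripedges',ray(d,226,199,3),ray(d,326,199,3),ray(d,225,140,3),ray(d,327,140,3))
print('lamp near edge',ray(d,275,277,19),'L',ray(d,232,315,19),'R',ray(d,319,315,19))
print('phone foot edge',ray(d,236,87,8),ray(d,316,87,8))
E
```

```text
block [array([ 570.9, -262.1]), array([ 513.4, -237.6]), array([ 536.2, -179.9]), array([ 595.8, -205.3]), array([ 554.3, -222.6])]
stripedges [ 604.6 -237.     3. ] [ 511.  -197.1    3. ] [ 580.4 -291.7    3. ] [ 488.1 -252.3    3. ]
lamp near edge [ 589.9 -144.3   19. ] L [ 653.  -118.3   19. ] R [564.  -80.6  19. ]
phone foot edge [ 549.  -334.6    8. ] [ 478.8 -304.5    8. ]
```

Request:
arm_command --increments '[0,-0.213,-0.006,0.273,0.031,-0.281,0,0,-0.213,-0.006,0.273,0.031,-0.281,0,0,-0.213,-0.006,0.273,0.031,-0.281,0,0,-0.213,-0.006,0.273,0.031,-0.281,0,0,-0.213,-0.006,0.273,0.031,-0.281,0,0,-0.213,-0.006,0.273,0.031,-0.281,0,0,-0.213,-0.006,0.273,0.031,-0.281,0,0,-0.213,-0.006,0.273,0.031,-0.281,0,0,-0.213,-0.006,0.273,0.031,-0.281,0]'

```text
clock: 7.98
position: [414.2, 143.8, 167.8]
ee_rot: [-0.066, -0.704, 0.704, 0.07]
contact_force: [-0.5, -0.5, -0.5]
gripper_width: 85.1
```

```bash
python3 go.py 415.5 144 27 169;  python3 -c "
from h import *
snap('wrist','w4')"
```

```text
7.975 [414.2 143.8 167.8] [-0.0658 -0.7035  0.7041  0.0701] [-0.5 -0.5 -0.5] 85.0769666855715 [ 0.705  0.16  -0.548 -0.005 -0.868 -0.894]
turn [-0.001 -0.     0.006] shift [-0.0021  0.1408 -0.0007] rows 2.3
```

View pics/w4.png

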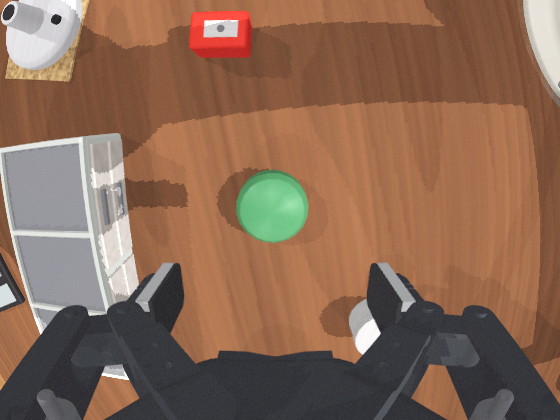

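```bash
python3 - <<'E'
from h import *
d=load('w4')
for z in (18,22): print(z,[ray(d,*p,z)[:2] for p in [(236,206),(309,206),(272.5,170),(272.5,243),(272.5,206)]])
E
```

```text
18 [array([445.7, 136.8]), array([384. , 148.9]), array([408.8, 112.3]), array([421.4, 176.1]), array([414.8, 142.9])]
22 [array([445. , 135.9]), array([384.2, 147.8]), array([408.7, 111.8]), array([421.1, 174.6]), array([414.6, 141.9])]
```

Request:
arm_command --increments '[0,0,0.006,-0.001,0.06,0,0,0,0,0.006,-0.001,0.11,0,0,0,0,0.006,-0.001,0.13,0,0,0,0,0.006,-0.001,0.14,0,0,0,0,0.006,-0.001,0.143,0,0,0,0,0.006,-0.001,0.143,0,0,0,0,0.006,-0.001,0.143,0,255,0,0,0.006,-0.001,0.143,0,255,0,0,0.006,-0.001,0.143,0,255,0,0,0.006,-0.001,0.143,0,255]'

```text
clock: 9.28
position: [415.2, 143.9, 26.6]
ee_rot: [0.069, 0.704, -0.704, -0.067]
contact_force: [-2.1, -1.2, 10.9]
gripper_width: 59.7
```

Request:
arm_command --increments '[0,0,0,0,0,0,255,0,0,0,0,0,0,255,0,0,0,0,0,0,255]'

```text
clock: 9.65
position: [415.1, 143.9, 26.7]
ee_rot: [0.069, 0.704, -0.704, -0.067]
contact_force: [-0.8, -1.2, 2.0]
gripper_width: 59.3
```

Request:
arm_command --increments '[0,0,0,0,-0.03,0,255,0,0,0,0,-0.09,0,255,0,0,0,0,-0.14,0,255,0,0,0,0,-0.14,0,255]'

```text
clock: 10.15
position: [416.7, 145.3, 170.4]
ee_rot: [0.071, 0.706, -0.701, -0.065]
contact_force: [0.2, 0.3, -2.7]
gripper_width: 59.5
```

```bash
python3 go.py 554.3 -221.5 160 156.8;  python3 -c "
from h import *
snap('wrist','w5')"
```

```text
10.15 [416.7 145.3 170.4] [ 0.0711  0.7063 -0.7014 -0.0646] [ 0.2  0.3 -2.7] 59.52495455371787 [ 0.707  0.154 -0.551  0.002 -0.855 -0.901]
turn [ 0.009  0.213 -0.008] shift [-0.205   0.0095  0.3339] rows 6.3
```

View pics/w5.png

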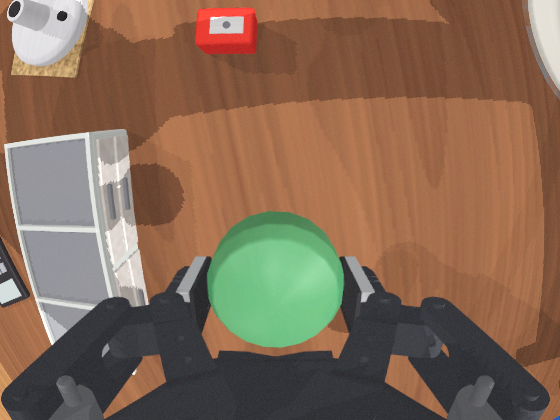

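Request:
arm_command --increments '[0.009,0.213,-0.008,-0.205,0.01,0.334,255,0.009,0.213,-0.008,-0.205,0.01,0.334,255,0.009,0.213,-0.008,-0.205,0.01,0.334,255,0.009,0.213,-0.008,-0.205,0.01,0.334,255,0.009,0.213,-0.008,-0.205,0.01,0.334,255,0.009,0.213,-0.008,-0.205,0.01,0.334,255,0.009,0.213,-0.008,-0.205,0.01,0.334,255,0.009,0.213,-0.008,-0.205,0.01,0.334,255,0.009,0.213,-0.008,-0.205,0.01,0.334,255]'

```text
clock: 11.32
position: [551.3, -221.6, 156.2]
ee_rot: [-0.14, -0.691, 0.694, 0.145]
contact_force: [-0.4, -0.3, -1.0]
gripper_width: 59.3
```

```bash
python3 go.py 554.3 -221.5 62 156.8;  python3 -c "
from h import *
snap('wrist','w6')"
```

```text
11.325 [ 551.3 -221.6  156.2] [-0.1395 -0.6912  0.6941  0.145 ] [-0.4 -0.3 -1. ] 59.26317405870129 [-0.108  0.42  -0.199  0.004 -0.959 -0.299]
turn [-0.006 -0.     0.007] shift [-0.0033  0.0942 -0.0018] rows 1.5
```

View pics/w6.png

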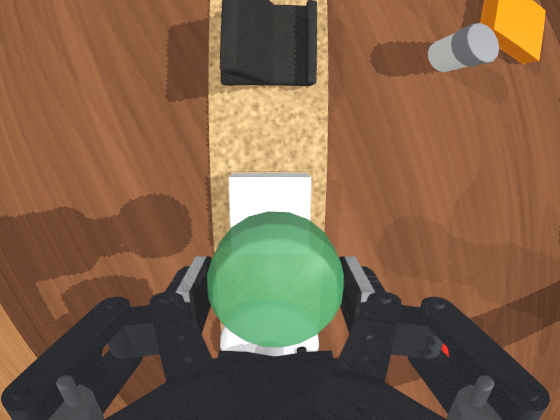

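Descend in stages, slowly near contact (expected TCP z ≈ 57.6).

Request:
arm_command --increments '[-0.006,0,0.007,-0.003,0.04,-0.002,255,-0.006,0,0.007,-0.003,0.07,-0.002,255,-0.006,0,0.007,-0.003,0.085,-0.002,255,-0.006,0,0.007,-0.003,0.09,-0.002,255,-0.006,0,0.007,-0.003,0.092,-0.002,255,-0.006,0,0.007,-0.003,0.092,-0.002,255,-0.006,0,0.007,-0.003,0.092,-0.002,255]'

```text
clock: 12.25
position: [555.0, -221.2, 65.6]
ee_rot: [0.143, 0.693, -0.693, -0.141]
contact_force: [0.1, -0.2, -1.5]
gripper_width: 59.2
```

```bash
python3 go.py 554.3 -221.5 58 156.8;  python3 -c "
from h import *
snap('side','d6');snap('wrist','w7')
d=load('d6');cv2.imwrite('pics/d6c.png',cv2.resize(d['image'][120:260,220:380,::-1],None,fx=5,fy=4.2))"
```

```text
12.25 [ 555.  -221.2   65.6] [ 0.1432  0.6929 -0.6925 -0.1409] [ 0.1 -0.2 -1.5] 59.2345295761163 [-0.108  0.529 -0.285 -0.    -0.753 -0.296]
turn [ 0.001  0.    -0.003] shift [0.0005 0.0076 0.0006] rows 0.1
```

View pics/d6c.png

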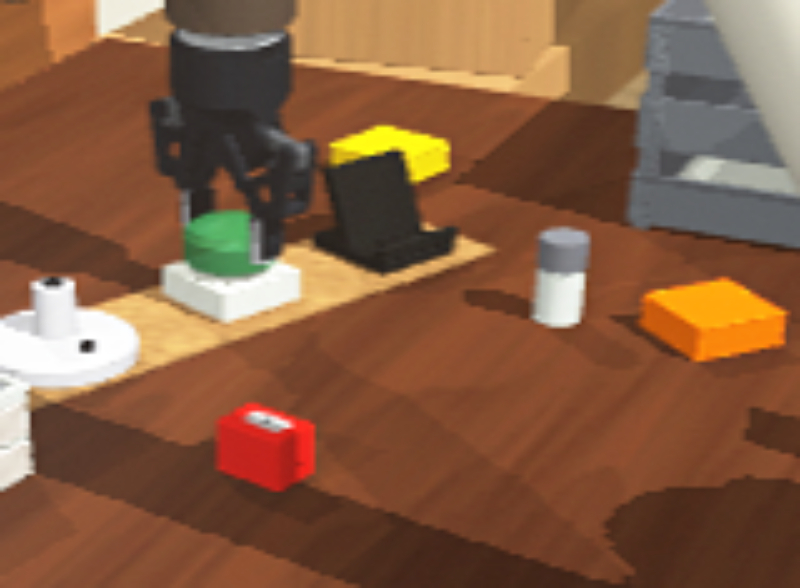

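View pics/w7.png

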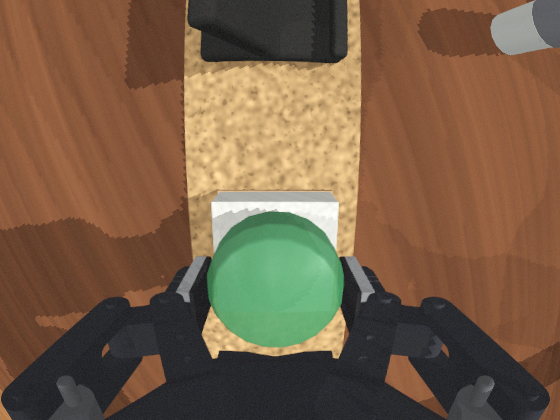

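Request:
arm_command --increments '[0,0,0,0,0.003,0,255,0,0,0,0,0.005,0,255,0,0,0,0,0.006,0,255,0,0,0,0,0.0065,0,255,0,0,0,0,0.007,0,255,0,0,0,0,0.007,0,255]'

```text
clock: 13.1
position: [554.8, -221.1, 58.3]
ee_rot: [0.143, 0.693, -0.693, -0.141]
contact_force: [0.5, -0.5, -1.5]
gripper_width: 59.0
```

Request:
arm_command --increments '[0,0,0,0,0.0003,0,255,0,0,0,0,0.0006,0,255,0,0,0,0,0.001,0,255,0,0,0,0,0.001,0,255]'

```text
clock: 13.6
position: [554.8, -221.1, 57.8]
ee_rot: [0.143, 0.693, -0.693, -0.141]
contact_force: [-0.6, 1.4, 2.8]
gripper_width: 59.5
```

Request:
arm_command --increments '[0,0,0,0,0,0,60,0,0,0,0,0,0,40,0,0,0,0,0,0,0,0,0,0,0,0,0,0,0,0,0,0,0,0,0,0,0,0,0,-0.02,0,0,0,0,0,0,-0.06,0,0,0,0,0,0,-0.12,0,0,0,0,0,0,-0.14,0,0,0,0,0,0,-0.14,0,0]'

```text
clock: 14.85
position: [555.3, -221.2, 199.8]
ee_rot: [0.145, 0.693, -0.692, -0.139]
contact_force: [-0.4, -0.1, -0.3]
gripper_width: 85.6
```

```bash
python3 go.py 333.5 290.5 160 169;  python3 -c "
from h import *
snap('wrist','w8')"
```

```text
14.85 [ 555.3 -221.2  199.8] [ 0.1446  0.693  -0.6924 -0.1394] [-0.4 -0.1 -0.3] 85.56418598489202 [-0.108  0.378 -0.144 -0.    -1.042 -0.296]
turn [ 0.001 -0.212 -0.007] shift [ 0.4055  0.0378 -0.3831] rows 8.9
```

View pics/w8.png

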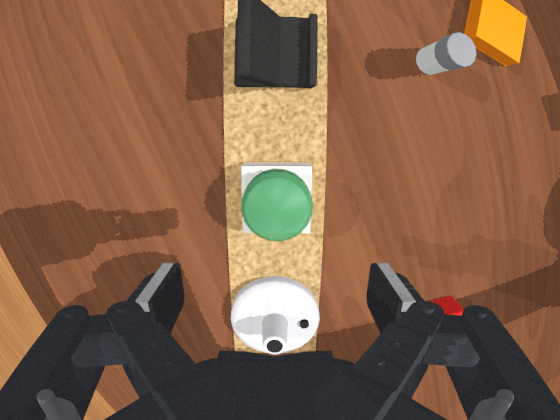

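```bash
python3 - <<'E'
from h import *
d=load('w8')
b=np.mean([ray(d,*p,31)[:2] for p in [(242,167),(312,167),(312,233),(243,233)]],0)
for z in(49,53):
  p=np.mean([ray(d,*p,z)[:2] for p in [(242,205),(312.5,205),(277,169),(277,241)]],0); print(b,p,p-b)
E
```

```text
[ 554.225 -221.025] [ 554.25  -221.225] [ 0.025 -0.2  ]
[ 554.225 -221.025] [ 553.85  -222.175] [-0.375 -1.15 ]
```

Request:
arm_command --increments '[0,-0.212,-0.007,0.405,0.03,-0.383,0,0,-0.212,-0.007,0.405,0.03,-0.383,0,0,-0.212,-0.007,0.405,0.03,-0.383,0,0,-0.212,-0.007,0.405,0.03,-0.383,0,0,-0.212,-0.007,0.405,0.03,-0.383,0,0,-0.212,-0.007,0.405,0.03,-0.383,0,0,-0.212,-0.007,0.405,0.03,-0.383,0,0,-0.212,-0.007,0.405,0.03,-0.383,0,0,-0.212,-0.007,0.405,0.03,-0.383,0,0,-0.212,-0.007,0.405,0.03,-0.383,0]'

```text
clock: 16.15
position: [331.0, 292.9, 165.3]
ee_rot: [-0.064, -0.704, 0.704, 0.068]
contact_force: [-0.0, -0.3, 0.3]
gripper_width: 85.5
```

Request:
arm_command --increments '[0,0,0,0,0,0,0,0,0,0,0,0,0,0]'

```text
clock: 16.4
position: [331.0, 291.5, 164.4]
ee_rot: [-0.064, -0.703, 0.705, 0.069]
contact_force: [-0.2, -0.1, 0.5]
gripper_width: 85.0
```

```bash
python3 go.py 333.5 290.5 34 169;  python3 -c "
from h import *
snap('wrist','w9')"
```

```text
16.4 [331.  291.5 164.4] [-0.0644 -0.7029  0.705   0.0687] [-0.2 -0.1  0.5] 85.02583426506378 [ 1.09   0.169 -0.546 -0.006 -0.861 -1.275]
turn [-0.004  0.003  0.006] shift [-3.400e-03  1.304e-01  1.000e-04] rows 2.1
```

View pics/w9.png

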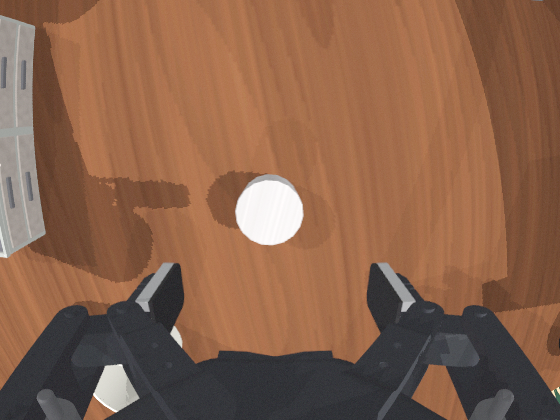

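```bash
python3 - <<'E'
from h import *
d=load('w9')
q=[ray(d,*p,38)[:2] for p in [(235.5,211.5),(303,211.5),(269,178),(269,245)]]
print(np.mean(q,0),np.linalg.norm(q[0]-q[1]),np.linalg.norm(q[2]-q[3]))
E
```

```text
[334.05  288.775] 53.34566524095471 54.932413018180846
```

Request:
arm_command --increments '[-0.004,0.003,0.006,-0.004,0.06,0.001,0,-0.004,0.003,0.006,-0.004,0.1,0.001,0,-0.004,0.003,0.006,-0.004,0.12,0.001,0,-0.004,0.003,0.006,-0.004,0.13,0.001,0,-0.004,0.003,0.006,-0.004,0.132,0.001,0,-0.004,0.003,0.006,-0.004,0.132,0.001,0,-0.004,0.003,0.006,-0.004,0.132,0.001,255,-0.004,0.003,0.006,-0.004,0.132,0.001,255,-0.004,0.003,0.006,-0.004,0.132,0.001,255,-0.004,0.003,0.006,-0.004,0.132,0.001,255]'

```text
clock: 17.7
position: [334.4, 290.0, 33.8]
ee_rot: [0.068, 0.705, -0.703, -0.067]
contact_force: [-0.1, -1.8, 7.1]
gripper_width: 51.8
```

Request:
arm_command --increments '[0,0,0,0,0,0,255,0,0,0,0,0,0,255,0,0,0,0,0,0,255]'

```text
clock: 18.08
position: [334.4, 290.0, 33.9]
ee_rot: [0.068, 0.705, -0.703, -0.067]
contact_force: [-1.1, -0.5, 1.9]
gripper_width: 52.2
```

Request:
arm_command --increments '[0,0,0,0,-0.03,0,255,0,0,0,0,-0.09,0,255,0,0,0,0,-0.13,0,255,0,0,0,0,-0.13,0,255]'

```text
clock: 18.58
position: [335.1, 291.4, 166.8]
ee_rot: [0.069, 0.707, -0.701, -0.066]
contact_force: [-0.0, 1.1, -1.9]
gripper_width: 52.0
```

```bash
python3 go.py 611 153.5 160 168.9;  python3 -c "
from h import *
snap('wrist','w10')"
```

```text
18.575 [335.1 291.4 166.8] [ 0.0691  0.7072 -0.7006 -0.0657] [-0.   1.1 -1.9] 51.97168800729953 [ 1.084e+00  1.630e-01 -5.490e-01  1.000e-03 -8.480e-01 -1.276e+00]
turn [ 0.01   0.003 -0.004] shift [-0.297   0.0072  0.0831] rows 4.9
```

View pics/w10.png

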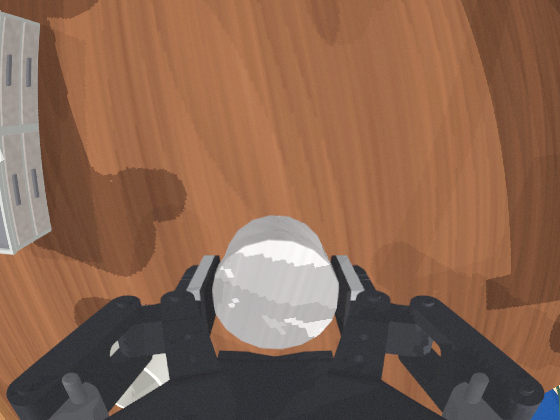

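Request:
arm_command --increments '[0.01,0.003,-0.004,-0.297,0.002,0.083,255,0.01,0.003,-0.004,-0.297,0.002,0.083,255,0.01,0.003,-0.004,-0.297,0.002,0.083,255,0.01,0.003,-0.004,-0.297,0.002,0.083,255,0.01,0.003,-0.004,-0.297,0.002,0.083,255,0.01,0.003,-0.004,-0.297,0.002,0.083,255,0.01,0.003,-0.004,-0.297,0.002,0.083,255,0.01,0.003,-0.004,-0.297,0.002,0.083,255]'

```text
clock: 19.62
position: [608.6, 152.5, 161.9]
ee_rot: [-0.067, -0.702, 0.706, 0.07]
contact_force: [-0.7, 0.2, -1.0]
gripper_width: 52.0
```

```bash
python3 go.py 611 153.5 106 168.9;  python3 -c "
from h import *
snap('wrist','w11')"
```

```text
19.625 [608.6 152.5 161.9] [-0.0666 -0.7019  0.7057  0.07  ] [-0.7  0.2 -1. ] 51.98177259089591 [ 0.504  0.465 -0.106  0.002 -1.006 -0.698]
turn [-0.006  0.     0.004] shift [-0.0024  0.0559 -0.0018] rows 0.9
```

View pics/w11.png

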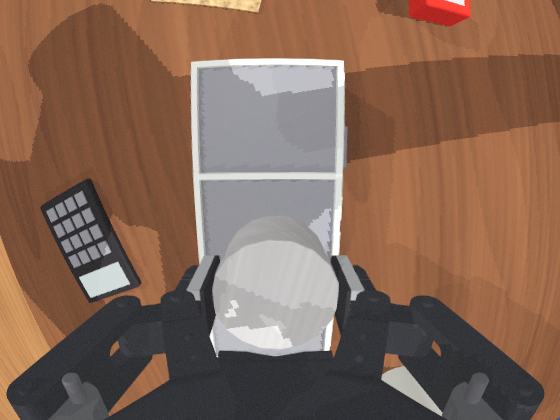

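```bash
python3 - <<'E'
from h import *
d=load('w11')
q=[ray(d,*p,70)[:2] for p in [(192,63),(344,62),(196,176),(343,176)]]
print(q)
m1=(q[0]+q[1])/2; m2=(q[2]+q[3])/2; print(m1,m2,np.linalg.norm(m1-m2))
ux=(q[0]-q[1]);ux/=np.linalg.norm(ux); uy=np.array([-ux[1],ux[0]]); print(ux,uy)
print('centre from end',m1+116*uy,'from divider',m2+38*uy)
E
```

```text
[array([639.5,  31.1]), array([541.8,  50.1]), array([652.9, 106.2]), array([556. , 125.3])]
[590.65  40.6 ] [604.45 115.75] 76.40656058219086
[ 0.98161016 -0.19089655] [0.19089655 0.98161016]
centre from end [612.79399993 154.46677859] from divider [611.70406894 153.05118609]
```

Request:
arm_command --increments '[-0.006,0,0.004,-0.003,0.03,-0.002,255,-0.006,0,0.004,-0.003,0.045,-0.002,255,-0.006,0,0.004,-0.003,0.053,-0.002,255,-0.006,0,0.004,-0.003,0.057,-0.002,255,-0.006,0,0.004,-0.003,0.059,-0.002,255,-0.006,0,0.004,-0.003,0.06,-0.002,255,-0.006,0,0.004,-0.003,0.06,-0.002,255]'

```text
clock: 20.55
position: [612.0, 153.8, 102.7]
ee_rot: [0.069, 0.704, -0.704, -0.068]
contact_force: [-0.2, -0.4, -0.7]
gripper_width: 51.8
```

Request:
arm_command --increments '[0,0,0,0,0.001,0,255,0,0,0,0,0.0015,0,255,0,0,0,0,0.0015,0,255]'

```text
clock: 20.92
position: [612.1, 153.8, 101.2]
ee_rot: [0.069, 0.704, -0.704, -0.068]
contact_force: [-0.1, 0.3, -1.6]
gripper_width: 52.2
```

```bash
python3 go.py 611.5 153.5 100 168.9
```

```text
20.925 [612.1 153.8 101.2] [ 0.0686  0.7041 -0.7035 -0.0678] [-0.1  0.3 -1.6] 52.178706740251954 [ 0.502  0.532 -0.164 -0.    -0.873 -0.695]
turn [ 0.001  0.001 -0.001] shift [0.0005 0.0012 0.0004] rows 0.0
```

Request:
arm_command --increments '[0,0,0,0,0.001,0,255,0,0,0,0,0.0015,0,255,0,0,0,0,0.0018,0,255]'

```text
clock: 21.3
position: [612.1, 153.7, 100.0]
ee_rot: [0.069, 0.704, -0.704, -0.068]
contact_force: [-2.6, -0.4, 3.1]
gripper_width: 52.4
```

Request:
arm_command --increments '[0,0,0,0,0,0,80,0,0,0,0,0,0,50,0,0,0,0,0,0,0,0,0,0,0,0,0,0,0,0,0,0,0,0,0,0,0,0,0,-0.02,0,0,0,0,0,0,-0.06,0,0,0,0,0,0,-0.1,0,0,0,0,0,0,-0.11,0,0,0,0,0,0,-0.11,0,0]'

```text
clock: 22.55
position: [611.8, 153.7, 210.2]
ee_rot: [0.069, 0.704, -0.703, -0.068]
contact_force: [-0.6, 0.6, -0.6]
gripper_width: 85.5
```

```bash
python3 go.py 426 -8 150 168.5;  python3 -c "
from h import *
snap('wrist','w12')"
```

```text
22.55 [611.8 153.7 210.2] [ 0.0689  0.7044 -0.7033 -0.0675] [-0.6  0.6 -0.6] 85.53634320535554 [ 0.502  0.425 -0.041 -0.    -1.103 -0.695]
turn [ 0.002  0.007 -0.002] shift [0.1514 0.0596 0.1945] rows 4.1
```

View pics/w12.png

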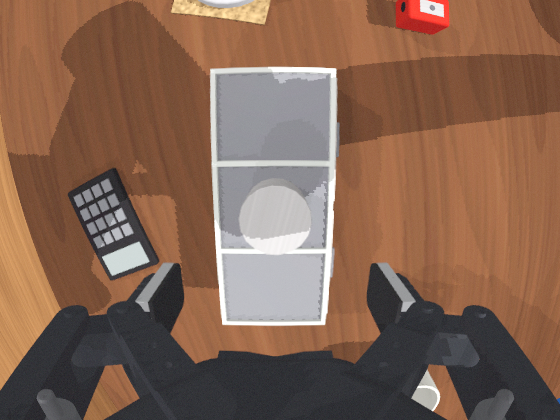

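Request:
arm_command --increments '[0.002,0.007,-0.002,0.151,0.05,0.195,0,0.002,0.007,-0.002,0.151,0.05,0.195,0,0.002,0.007,-0.002,0.151,0.05,0.195,0,0.002,0.007,-0.002,0.151,0.05,0.195,0,0.002,0.007,-0.002,0.151,0.05,0.195,0,0.002,0.007,-0.002,0.151,0.05,0.195,0]'

```text
clock: 23.35
position: [425.6, -9.0, 158.4]
ee_rot: [-0.07, -0.703, 0.704, 0.072]
contact_force: [1.0, 0.3, 0.8]
gripper_width: 85.8
```

```bash
python3 go.py 426 -8 34 168.5;  python3 - <<'E'
from h import *
d=load('w12'); q=[ray(d,*p,104)[:2] for p in [(239,218),(311.5,218),(275,183.5),(275,255)]]
print(np.mean(q,0),np.linalg.norm(q[0]-q[1]),np.linalg.norm(q[2]-q[3]))
print([ray(d,*p,70)[:2] for p in [(213,70),(335,70),(325,324),(224,324)]], np.mean([ray(d,*p,70)[:2] for p in [(213,70),(335,70),(325,324),(224,324)]],0))
snap('wrist','w13')
E
```

```text
23.35 [425.6  -9.  158.4] [-0.0697 -0.7029  0.7043  0.0719] [1.  0.3 0.8] 85.80466107558867 [ 0.364  0.15  -0.592  0.    -0.832 -0.565]
turn [-0.002  0.     0.003] shift [-0.0006  0.1244 -0.0013] rows 2.0
[611.175 152.25 ] 52.9717849425522 54.71690780736792
[array([638. ,  31.5]), array([542.8,  50.3]), array([586.1, 276.3]), array([682.5, 257.6])] [612.35  153.925]
```

View pics/w13.png

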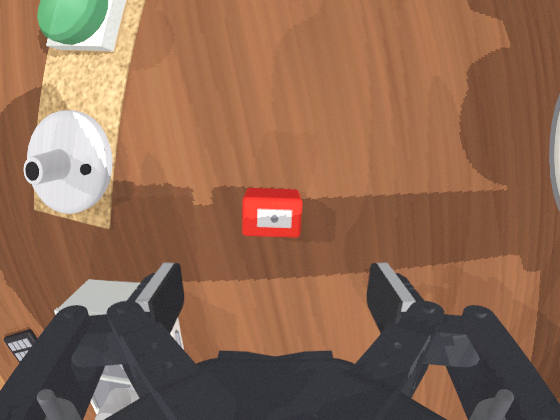

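```bash
python3 - <<'E'
from h import *
d=load('w13')
cv2.imwrite('pics/w13c.png',cv2.resize(d['image'][170:260,220:330,::-1],None,fx=6,fy=6,interpolation=cv2.INTER_CUBIC))
hsv=cv2.cvtColor(d['image'],cv2.COLOR_RGB2HSV); 
E
```

```text
(no output)
```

View pics/w13c.png

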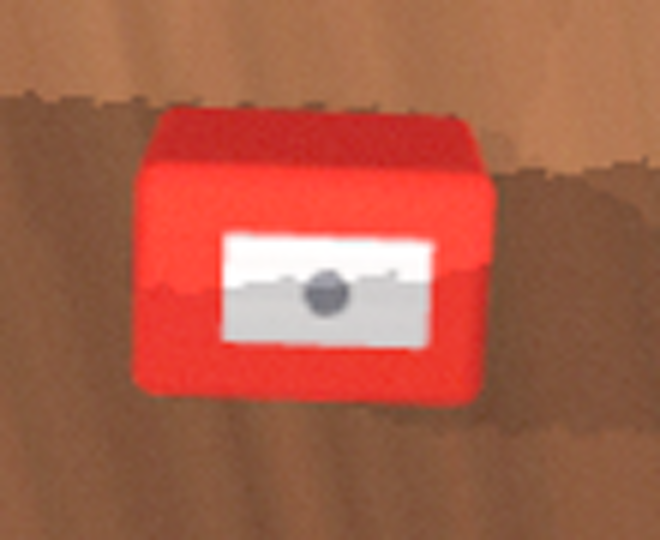

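```bash
python3 - <<'E'
from h import *
d=load('w13')
q=[ray(d,220+a/6,170+b/6,40)[:2] for a,b in [(135,162),(496,168),(487,408),(132,395)]]
print(q,np.mean(q,0),np.degrees(np.arctan2(*(q[0]-q[1])[::-1])))
E
```

```text
[array([445.7, -29.3]), array([401.3, -19.4]), array([408.1,  11.9]), array([453.1,   0.9])] [427.05   -8.975] -12.569791807678705
```

Request:
arm_command --increments '[-0.002,0.022,0.003,-0.0017,0.06,-0.001,0,-0.002,0.022,0.003,-0.0017,0.1,-0.001,0,-0.002,0.022,0.003,-0.0017,0.118,-0.001,0,-0.002,0.022,0.003,-0.0017,0.124,-0.001,0,-0.002,0.022,0.003,-0.0017,0.126,-0.001,0,-0.002,0.022,0.003,-0.0017,0.126,-0.001,0,-0.002,0.022,0.003,-0.0017,0.126,-0.001,255,-0.002,0.022,0.003,-0.0017,0.126,-0.001,255,-0.002,0.022,0.003,-0.0017,0.126,-0.001,255,-0.002,0.022,0.003,-0.0017,0.126,-0.001,255]'

```text
clock: 24.65
position: [428.3, -7.9, 33.5]
ee_rot: [0.079, 0.703, -0.703, -0.078]
contact_force: [-0.4, 0.8, 5.4]
gripper_width: 45.1
```

Request:
arm_command --increments '[0,0,0,0,0,0,255,0,0,0,0,0,0,255,0,0,0,0,0,0,255]'

```text
clock: 25.02
position: [428.3, -7.9, 33.5]
ee_rot: [0.079, 0.703, -0.703, -0.078]
contact_force: [-1.1, -0.6, 1.4]
gripper_width: 45.1
```

Request:
arm_command --increments '[0,0,0,0,-0.03,0,255,0,0,0,0,-0.09,0,255,0,0,0,0,-0.14,0,255,0,0,0,0,-0.15,0,255,0,0,0,0,-0.15,0,255]'

```text
clock: 25.65
position: [427.7, -7.9, 183.5]
ee_rot: [0.079, 0.703, -0.702, -0.078]
contact_force: [-1.2, -0.2, -0.8]
gripper_width: 44.7
```

```bash
python3 go.py 626 228 175 168.9;  python3 -c "
from h import *
snap('wrist','w14')"
```

```text
25.65 [427.7  -7.9 183.5] [ 0.0793  0.7032 -0.7023 -0.0776] [-1.2 -0.2 -0.8] 44.73733908808468 [ 0.364  0.117 -0.555  0.    -0.897 -0.587]
turn [ 0.001 -0.029 -0.002] shift [-0.1413  0.0093 -0.2738] rows 4.9
```

View pics/w14.png

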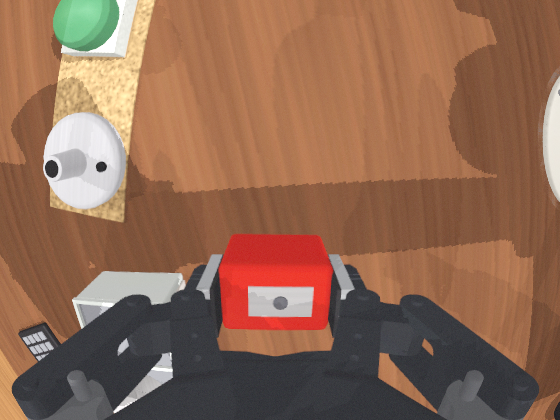

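Request:
arm_command --increments '[0.001,-0.029,-0.002,-0.141,0.006,-0.274,255,0.001,-0.029,-0.002,-0.141,0.006,-0.274,255,0.001,-0.029,-0.002,-0.141,0.006,-0.274,255,0.001,-0.029,-0.002,-0.141,0.006,-0.274,255,0.001,-0.029,-0.002,-0.141,0.006,-0.274,255,0.001,-0.029,-0.002,-0.141,0.006,-0.274,255,0.001,-0.029,-0.002,-0.141,0.006,-0.274,255,0.001,-0.029,-0.002,-0.141,0.006,-0.274,255]'

```text
clock: 26.7
position: [624.2, 226.9, 175.8]
ee_rot: [-0.067, -0.703, 0.704, 0.07]
contact_force: [-0.7, 0.0, -0.4]
gripper_width: 45.0
```

```bash
python3 go.py 626.3 228.2 101.5 168.9;  python3 -c "
from h import *
snap('wrist','w15')"
```

```text
26.7 [624.2 226.9 175.8] [-0.0672 -0.7031  0.7044  0.0698] [-0.7  0.  -0.4] 44.95520186782457 [ 5.910e-01  5.100e-01  1.000e-02 -1.000e-03 -1.075e+00 -7.850e-01]
turn [-0.002 -0.     0.004] shift [-0.0021  0.0743 -0.0018] rows 1.2
```

View pics/w15.png

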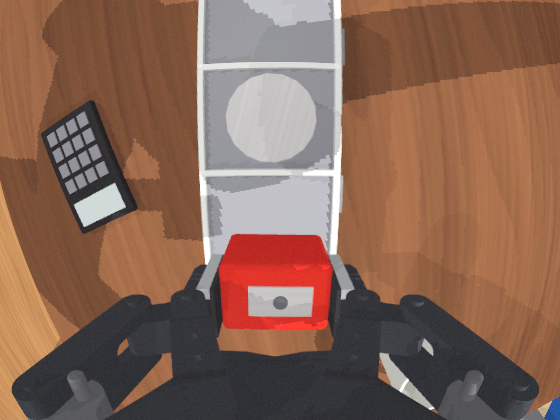

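Request:
arm_command --increments '[-0.002,0,0.004,-0.002,0.04,-0.002,255,-0.002,0,0.004,-0.002,0.062,-0.002,255,-0.002,0,0.004,-0.002,0.07,-0.002,255,-0.002,0,0.004,-0.002,0.073,-0.002,255,-0.002,0,0.004,-0.002,0.0745,-0.002,255,-0.002,0,0.004,-0.002,0.0745,-0.002,255,-0.002,0,0.004,-0.002,0.0745,-0.002,255]'

```text
clock: 27.62
position: [626.7, 228.6, 102.6]
ee_rot: [0.069, 0.704, -0.703, -0.068]
contact_force: [-0.4, -1.1, -1.1]
gripper_width: 45.1
```

Request:
arm_command --increments '[0,0,0,0,0.0007,0,255,0,0,0,0,0.0014,0,255,0,0,0,0,0.0014,0,255]'

```text
clock: 28.0
position: [626.7, 228.6, 101.0]
ee_rot: [0.069, 0.704, -0.703, -0.068]
contact_force: [0.4, 0.1, 0.6]
gripper_width: 44.9
```

Request:
arm_command --increments '[0,0,0,0,0.0007,0,255,0,0,0,0,0.0014,0,255,0,0,0,0,0.0018,0,255]'

```text
clock: 28.38
position: [626.7, 228.6, 99.6]
ee_rot: [0.069, 0.704, -0.703, -0.068]
contact_force: [-1.0, -0.6, 3.1]
gripper_width: 45.0
```

Request:
arm_command --increments '[0,0,0,0,0,0,90,0,0,0,0,0,0,50,0,0,0,0,0,0,0,0,0,0,0,0,0,0,0,0,0,0,0,0,0,0,0,0,0,-0.02,0,0,0,0,0,0,-0.06,0,0,0,0,0,0,-0.1,0,0,0,0,0,0,-0.13,0,0,0,0,0,0,-0.13,0,0]'

```text
clock: 29.62
position: [627.7, 229.2, 233.1]
ee_rot: [0.071, 0.705, -0.702, -0.066]
contact_force: [0.2, 0.4, -0.5]
gripper_width: 85.6
```

```bash
python3 go.py 351.3 -290.5 200 168.9;  python3 -c "
from h import *
snap('wrist','w16')"
```

```text
29.625 [627.7 229.2 233.1] [ 0.0711  0.7054 -0.7022 -0.0656] [ 0.2  0.4 -0.5] 85.59082070304545 [ 0.592  0.467  0.087  0.002 -1.182 -0.786]
turn [ 0.005  0.    -0.007] shift [0.1714 0.0289 0.5633] rows 9.4
```

View pics/w16.png

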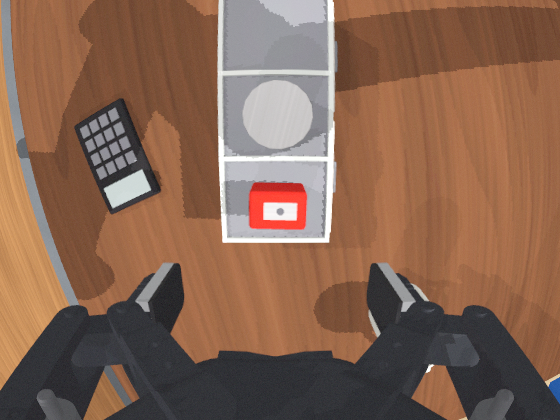

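Request:
arm_command --increments '[0.005,0,-0.007,0.171,0.029,0.563,0,0.005,0,-0.007,0.171,0.029,0.563,0,0.005,0,-0.007,0.171,0.029,0.563,0,0.005,0,-0.007,0.171,0.029,0.563,0,0.005,0,-0.007,0.171,0.029,0.563,0,0.005,0,-0.007,0.171,0.029,0.563,0,0.005,0,-0.007,0.171,0.029,0.563,0,0.005,0,-0.007,0.171,0.029,0.563,0,0.005,0,-0.007,0.171,0.029,0.563,0,0.005,0,-0.007,0.171,0.029,0.563,0]'

```text
clock: 30.92
position: [347.7, -292.2, 197.9]
ee_rot: [-0.067, -0.703, 0.704, 0.072]
contact_force: [0.4, 0.5, 0.2]
gripper_width: 85.5
```

Request:
arm_command --increments '[0,0,0,0,0,0,0,0,0,0,0,0,0,0]'

```text
clock: 31.18
position: [347.3, -291.7, 197.0]
ee_rot: [0.067, 0.704, -0.704, -0.073]
contact_force: [0.5, 0.8, -0.7]
gripper_width: 85.9
```

```bash
python3 go.py 351.3 -290.5 55 168.9;  python3 -c "
from h import *
snap('wrist','w17')"
```

```text
31.175 [ 347.3 -291.7  197. ] [ 0.0668  0.7037 -0.7036 -0.0728] [ 0.5  0.8 -0.7] 85.92781276612011 [-0.337  0.15  -0.475  0.002 -0.954  0.138]
turn [-0.001 -0.004  0.008] shift [-0.0049  0.142  -0.002 ] rows 2.3
```

View pics/w17.png

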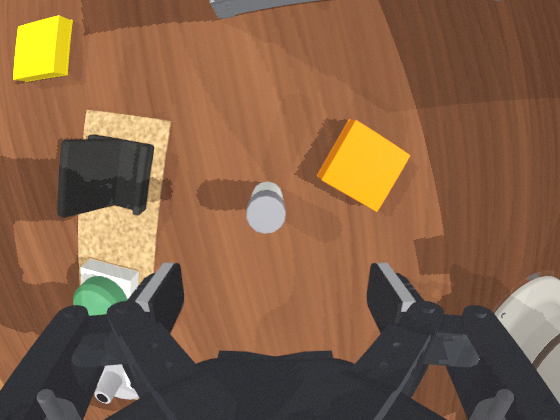

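```bash
python3 - <<'E'
from h import *
d=load('w17'); q=[ray(d,*p,70)[:2] for p in [(246.5,213),(285.5,213),(266,193.5),(266,233)]]
print(np.mean(q,0),np.linalg.norm(q[0]-q[1]))
E
```

```text
[ 352.675 -293.25 ] 30.927819192435816
```

Request:
arm_command --increments '[0,-0.004,0.008,-0.006,0.06,-0.0007,0,0,-0.004,0.008,-0.006,0.11,-0.0007,0,0,-0.004,0.008,-0.006,0.13,-0.0007,0,0,-0.004,0.008,-0.006,0.14,-0.0007,0,0,-0.004,0.008,-0.006,0.142,-0.0007,0,0,-0.004,0.008,-0.006,0.142,-0.0007,0,0,-0.004,0.008,-0.006,0.142,-0.0007,255,0,-0.004,0.008,-0.006,0.142,-0.0007,255,0,-0.004,0.008,-0.006,0.142,-0.0007,255,0,-0.004,0.008,-0.006,0.142,-0.0007,255]'

```text
clock: 32.48
position: [352.9, -292.0, 55.8]
ee_rot: [-0.068, -0.703, 0.704, 0.068]
contact_force: [-0.9, 0.7, 5.1]
gripper_width: 30.5
```

Request:
arm_command --increments '[0,0,0,0,0,0,255,0,0,0,0,0,0,255,0,0,0,0,0,0,255,0,0,0,0,0,0,255]'

```text
clock: 32.98
position: [352.9, -292.0, 55.8]
ee_rot: [-0.068, -0.703, 0.704, 0.068]
contact_force: [0.6, 0.6, 2.5]
gripper_width: 30.9
```

Request:
arm_command --increments '[0,0,0,0,-0.03,0,255,0,0,0,0,-0.09,0,255,0,0,0,0,-0.14,0,255,0,0,0,0,-0.17,0,255,0,0,0,0,-0.17,0,255]'

```text
clock: 33.6
position: [353.9, -292.3, 227.9]
ee_rot: [-0.07, -0.703, 0.705, 0.066]
contact_force: [-0.9, -0.3, -1.0]
gripper_width: 30.5
```

```bash
python3 go.py 597.2 78.8 215 168.9;  python3 -c "
from h import *
snap('wrist','w18')"
```

```text
33.6 [ 353.9 -292.3  227.9] [-0.0702 -0.7029  0.7048  0.0657] [-0.9 -0.3 -1. ] 30.49887751745631 [-3.340e-01  1.190e-01 -4.240e-01  1.000e-03 -1.021e+00  1.410e-01]
turn [-0.002  0.001 -0.007] shift [-0.1677  0.0132 -0.4108] rows 7.1
```

View pics/w18.png

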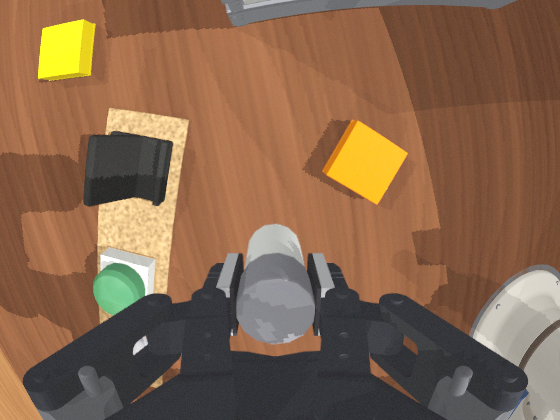

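Request:
arm_command --increments '[-0.002,0,-0.007,-0.168,0.006,-0.411,255,-0.002,0,-0.007,-0.168,0.006,-0.411,255,-0.002,0,-0.007,-0.168,0.006,-0.411,255,-0.002,0,-0.007,-0.168,0.006,-0.411,255,-0.002,0,-0.007,-0.168,0.006,-0.411,255,-0.002,0,-0.007,-0.168,0.006,-0.411,255,-0.002,0,-0.007,-0.168,0.006,-0.411,255,-0.002,0,-0.007,-0.168,0.006,-0.411,255,-0.002,0,-0.007,-0.168,0.006,-0.411,255,-0.002,0,-0.007,-0.168,0.006,-0.411,255]'

```text
clock: 34.9
position: [595.6, 78.3, 219.4]
ee_rot: [0.066, 0.704, -0.703, -0.071]
contact_force: [-0.1, 0.5, -0.1]
gripper_width: 30.6
```

Request:
arm_command --increments '[0,0,0,0,0,0,255,0,0,0,0,0,0,255]'

```text
clock: 35.15
position: [595.2, 77.4, 219.7]
ee_rot: [0.067, 0.704, -0.703, -0.071]
contact_force: [-0.5, -0.2, -1.0]
gripper_width: 30.9
```

```bash
python3 go.py 597.2 78.8 124 168.9;  python3 -c "
from h import *
snap('wrist','w19')"
```

```text
35.15 [595.2  77.4 219.7] [ 0.0668  0.7041 -0.7033 -0.0711] [-0.5 -0.2 -1. ] 30.853929400639558 [ 0.397  0.37  -0.1   -0.004 -1.105 -0.59 ]
turn [ 0.001 -0.002  0.006] shift [-0.0023  0.0957 -0.0017] rows 1.5
```

View pics/w19.png

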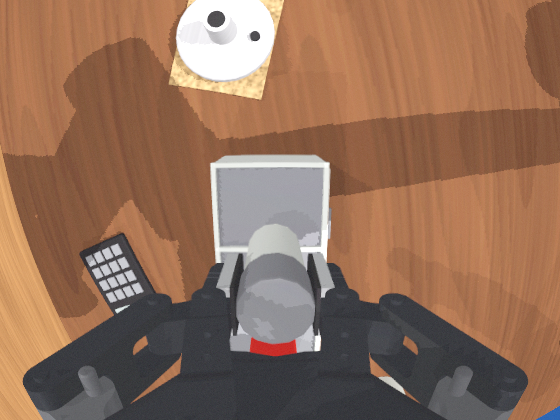

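Request:
arm_command --increments '[0.001,-0.002,0.006,-0.0025,0.04,-0.0015,255,0.001,-0.002,0.006,-0.0025,0.07,-0.0015,255,0.001,-0.002,0.006,-0.0025,0.085,-0.0015,255,0.001,-0.002,0.006,-0.0025,0.092,-0.0015,255,0.001,-0.002,0.006,-0.0025,0.095,-0.0015,255,0.001,-0.002,0.006,-0.0025,0.096,-0.0015,255,0.001,-0.002,0.006,-0.0025,0.096,-0.0015,255]'

```text
clock: 36.08
position: [597.9, 78.9, 124.5]
ee_rot: [0.069, 0.704, -0.704, -0.068]
contact_force: [-0.6, 0.4, -1.2]
gripper_width: 30.7
```

Request:
arm_command --increments '[0,0,0,0,0.0007,0,255,0,0,0,0,0.001,0,255,0,0,0,0,0.001,0,255]'

```text
clock: 36.45
position: [597.9, 78.9, 123.5]
ee_rot: [0.069, 0.704, -0.704, -0.068]
contact_force: [0.8, -1.5, 0.2]
gripper_width: 30.6
```

```bash
python3 go.py 597.2 78.8 121.8 168.9
```

```text
36.45 [597.9  78.9 123.5] [ 0.0686  0.7039 -0.7037 -0.0677] [ 0.8 -1.5  0.2] 30.633937620790178 [ 0.4    0.466 -0.217  0.001 -0.887 -0.593]
turn [ 0.     0.001 -0.001] shift [0.0007 0.0017 0.0002] rows 0.0
```

Request:
arm_command --increments '[0,0,0,0,0.0008,0,255,0,0,0,0,0.0015,0,255,0,0,0,0,0.0019,0,255]'

```text
clock: 36.83
position: [597.9, 78.9, 121.8]
ee_rot: [0.069, 0.704, -0.704, -0.068]
contact_force: [-1.6, 0.0, 2.2]
gripper_width: 30.9
```

Request:
arm_command --increments '[0,0,0,0,0,0,130,0,0,0,0,0,0,80,0,0,0,0,0,0,30,0,0,0,0,0,0,0,0,0,0,0,0,0,0,0,0,0,0,0,0,0,0,0,0,0,-0.02,0,0,0,0,0,0,-0.06,0,0,0,0,0,0,-0.1,0,0,0,0,0,0,-0.13,0,0,0,0,0,0,-0.13,0,0]'

```text
schema error: expected 1 to 10 rows
```

```bash
python3 go.py 400 0 300 168.9
```

```text
36.825 [597.9  78.9 121.8] [ 0.0685  0.7038 -0.7038 -0.0676] [-1.6  0.   2.2] 30.902795191048003 [ 0.4    0.468 -0.218  0.001 -0.883 -0.593]
turn [ 0.     0.001 -0.001] shift [ 0.1789 -0.1784  0.1154] rows 4.4
```

Request:
arm_command --increments '[0,0,0,0,0,0,130,0,0,0,0,0,0,80,0,0,0,0,0,0,30,0,0,0,0,0,0,0,0,0,0,0,0,0,0,0,0,0,0,-0.02,0,0,0,0,0,0,-0.06,0,0,0,0,0,0,-0.1,0,0,0,0,0,0,-0.13,0,0,0,0,0,0,-0.13,0,0]'

```text
clock: 38.08
position: [599.0, 79.3, 255.0]
ee_rot: [0.071, 0.705, -0.703, -0.065]
contact_force: [-0.2, 0.2, -1.3]
gripper_width: 85.6
```

Request:
arm_command --increments '[0,0,0,0.18,-0.04,0.115,0,0,0,0,0.18,-0.04,0.115,0,0,0,0,0.18,-0.04,0.115,0,0,0,0,0.18,-0.04,0.115,0,0,0,0,0.18,-0.04,0.115,0,0,0,0,0.18,-0.04,0.115,0]'

```text
clock: 38.83
position: [400.3, 0.9, 292.8]
ee_rot: [0.07, 0.705, -0.703, -0.066]
contact_force: [0.7, 0.1, 0.1]
gripper_width: 85.2
```

```bash
python3 -c "
from fit import *
st();snap('wrist','w20');snap('scene','sF');snap('side','dF')
I=dict(memo=(554,-221,50,26,35),pw=(554,-221,42,48,72),tin=(611.5,153.5,38,98,110),sharp=(626.3,228.2,36,99,112),glue=(597,78.8,25,130,142),org=(611.5,153.5,140,60,76),mug=(500,419,60,80,96))
fit(['sF','dF'],I)"
```

```text
38.825 [400.3   0.9 292.8] [ 0.0704  0.7047 -0.703  -0.0656] [0.7 0.1 0.1] 85.23386363621925 [ 4.140e-01 -4.700e-02 -4.280e-01  1.000e-03 -1.183e+00 -6.070e-01]
-- sF
memo 166 rect [ 555.5 -221.8   64.7   67.8   67. ] circ [ 555.5 -223.1   43.4] med [ 575.  -241.2   31. ] zmax 34.9
pw 419 rect [ 558.8 -223.4   58.2   57.    44.3] circ [ 557.8 -222.6   30.5] med [ 563.2 -227.4   62.2] zmax 69.7
tin 207 rect [611.2 154.2  49.7  56.6  34.8] circ [610.1 153.2  29.2] med [612.7 150.5 103.9] zmax 107.6
sharp 136 rect [625.9 226.8  36.2  48.4  75.7] circ [625.  227.1  26.2] med [628.  223.4 105.7] zmax 109.4
glue 87 rect [598.1  78.   28.8  34.   37.1] circ [599.4  78.6  17.5] med [600.5  75.6 135.8] zmax 138.2
org 1364 rect [613.2 151.6 237.  104.7  78.3] circ [614.4 151.5 125.8] med [631.  117.8  67.1] zmax 76.0
mug 173 rect [501.2 416.2  80.1  82.7  59.3] circ [503.9 418.5  44.5] med [502.7 413.8  86.7] zmax 92.9
-- dF
memo 78 rect [ 553.3 -217.7   66.1   67.3   70.8] circ [ 550.7 -215.7   43. ] med [ 538.2 -196.4   29.5] zmax 35.0
pw 159 rect [ 548.9 -213.4   57.3   51.8   43.3] circ [ 550.3 -214.1   30.9] med [ 545. -206.   59.] zmax 67.3
tin 213 rect [609.6 156.   53.5  53.4   9. ] circ [608.6 156.8  28.6] med [606.6 158.8 102.6] zmax 105.3
sharp 160 rect [622.8 230.4  32.6  46.   77.7] circ [623.8 231.5  25.8] med [619.7 233.  104.4] zmax 108.4
glue 67 rect [595.7  81.9  29.1  32.2  48.2] circ [595.3  81.6  16.8] med [593.6  83.5 134.4] zmax 136.4
org 1479 rect [609.1 155.5 234.5 106.   78.8] circ [610.3 155.4 125.9] med [591.6 178.3  65.8] zmax 76.0
mug 438 rect [498.  421.3  78.6  80.   64.4] circ [497.9 418.8  41.8] med [497.1 424.4  86.8] zmax 91.1
```

View pics/sF.png

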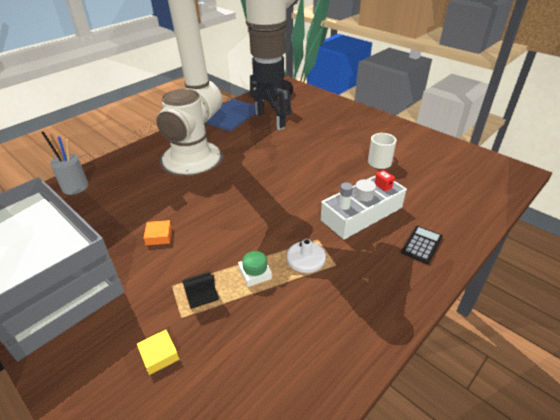

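View pics/dF.png

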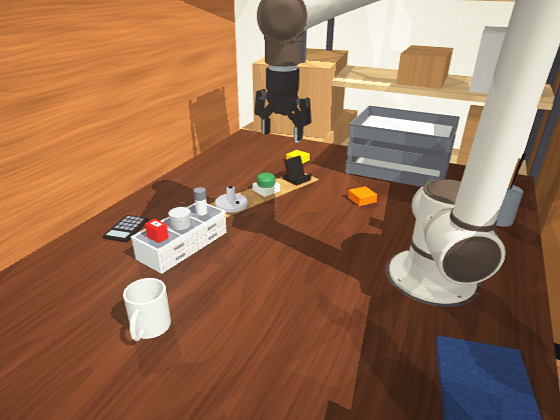

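Both views show everything placed: the green glass on the white block at the centre of the strip, and sharpener, tin and glue stick upright in the left, middle and right compartments. Averaged over the two cameras, all are within about 3 mm of their targets. The mug has not moved.

```bash
python3 -c "
from h import *
print(workorder.job_done())"
```

```text
the job is handed in; nothing more can be done
None
```

The desk is in order and I handed the job in at about 39 s, well inside the 134 s limit. The hand-in gives no verdict, so the results below are from my own last checks.

- **Memo block and paperweight:** The block lies on the cork strip about 2 mm from its centre. The glass sits on it, about 1 mm off centre seen from the wrist camera. I lowered it slowly, and the wrist force changed by only about 4 N when it touched down.
- **Organizer:** The sharpener, clip tin and glue stick stand in the left, middle and right compartments, each about 3 mm or less from its centre. Their measured tops match upright objects standing on the compartment floors.
- **Everything else:** The gripper is open and clear of everything, and the mug is where it was, within about 1 mm.

Some readings disagreed:
- **Camera offset:** The scene and side cameras differ by a few mm per object because each sees a different side of it. For the glass the gap is about 14 mm, so I averaged the two and relied on the wrist view there.
- **Lamp check:** One wrist-camera check of the lamp edge put the block about 5 mm off along the strip. The camera depth measurements of the lamp and strip gave within 1 mm.
- **Gripper width:** It read about 1 to 3 mm less than the true size of each part.

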